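# Tilt a bottle on the tilting rest to the set mark and hold it

### The arm

A 6-joint arm with a two-finger parallel gripper is mounted at the origin on a cart in front of the work surface, level with it; the furniture and walls round the work are solid. World frame = base frame: x ahead of the robot, y to its left, z up, the work surface at z = 0. Lengths are in m, angles in rad, forces in N, time in s.
With the tool pointing down it reaches from about 0.375 to 0.9 m from the base axis. Payload 3.1 kg.
Tool frame: the origin (TCP) lies at the very end of the fingers, on their centre line; the grasp point (between the pads) lies 19 mm behind it; z points along the fingers, y is the line along which they close (so a half turn about z gives the same grasp; the last joint's range is limited). The gripper opens to 87 mm and grips with 3 to 60 N. Pads are 19 mm wide; open, the fingers measure 117 mm over their backs; the gripper's body (75 mm by 190 mm) begins 51 mm behind the grasp point.
Start: joints at [1.018, 0.527, 1.433, -0, 1.181, -0.178], TCP at [0.228, 0.582, 0.223] pointing down, gripper open.
Joint ranges: [-3.08, 3.08], [-0.75, 2.2], [0.22, 2.44], [-1.43, 4.57], [0, 2.65], [-2.85, 2.85]. Speed limits (rad/s): [2.79, 2.79, 3.14, 3.14, 3.14, 3.14].

### API

Orientations are given as a unit quaternion [x, y, z, w].
In Python, from rig import robot gives the robot as it stands. The module is installed in compiled form; this text tells all that it offers.
- The arm moves only by the tool servo_tool, never from a script. Its argument "rows" is one flat list of numbers, 5 for each row, row after row: the closure, from -1 (fully open) to 1 (shut), so that 0 is half open, then the shift along the tool's x, y, z in m, then the turn about the tool's z in degrees. A call has 1 to 5 rows; each row shifts and turns the commanded pose from where the row before left it, along the tool's axes as they then stand; what a row does not reach is not made up. A row lasts 1/12 s, in which the tool goes at most 41.7 mm and 7.16 degrees, less where a joint would pass 70% of its speed; a pose out of reach is approached as far as the arm can. A call with a gripper value outside its range is refused whole. The fingers move at their own pace and stop on an object; "newtons" is the grip in N (left out, the last holds). Time passes only in rows, so rows that do not move let the fingers close. It gives the time, the measured TCP pose, the force, the opening and the grip force at its end, in the units of the state.
- robot.get_obs(): the state, without advancing time (a new reading comes with each control period).
- robot.camera(name): name is "scene" or "top" or "wrist"; returns a dict with "pixels" (420x560x3 uint8, red, green, blue), "intrinsics" (3x3 intrinsics, pixels), "rvec" (rotation vector, rad) and "tvec" (3), from world to camera coordinates, as OpenCV has them; the wrist camera has in their place "mount" (4x4, takes a point from camera to tool coordinates, whose origin is the TCP and whose axes are the flange's). Camera axes: x right, y down, z forward; pixel columns grow to the right and rows downward; lengths in m; the calibration is good to about 2 mm. A picture is of the moment at which its call begins: read the wrist's pose just before it. There is no depth.
- robot.hand_in(): hands the job in; it is judged then, once.
Trained networks look in a picture, given as the dict that the camera call returned (one of the last four; its "shot" number tells which), for a name from the list of things; names that differ only in an ending like _2 or _b are one class to them, and where a whole thing is asked for, a point or a joint stands for the part that bears it (a point fixed in the world has none). Each returns a list of dicts, best first, with "score" (0 to 1); they miss things now and then, are a little off and sometimes report something else, mostly with a low value. They report only what shows in the picture. A call takes as long as a camera call.
- robot.spot_in(picture, query): "at" ([x, y, z] in m, in world coordinates, good to about 4 mm: the middle of the surface that is visible of it).
- robot.outline_of(picture, query): "region" (420x560 bool, what is visible of it).
- robot.place_of(picture, query): "at" ([x, y, z] in m, in world coordinates, good to about 4 mm: a listed point, or the origin of a listed thing).
The state is a dict: "time": time; "q": joint angles; "joint_velocities": joint speeds; "joint_torque": joint torques, N m; "position": TCP position; "tool_rot": TCP orientation; "ft_force": force on the tool from outside, world axes, zero at the start; "moment": the same for the moment, N m; "grip_width": finger opening in m; "grip_force": force on a finger pad.
Only numpy, scipy, OpenCV 4.12 (cv2) and the standard library are available. Lean on these libraries where they do the work, as an engineer would, in place of code of your own. Each camera call takes 0.05 s, during which the arm holds its last target. There are 200 camera calls.

### The job

Stand the small reagent bottle upright in the ring of the tilting rest while its board lies down flat, and let go of it. Then take the steel lift bar at the board's free end and raise the board, with the bottle in it, until the needle on the board's edge points at the set mark on the scale arc; the board falls back if released, so finish still holding it there, at rest. Do not shift the set mark, and leave the big bottle, the beaker and the timer where they are.

Things in the scene. Friction and masses are not known exactly. Their poses are not given: they have to be found in the camera images.
- bottle_small: the small closed reagent bottle, 44 mm in diameter, 88 mm tall, with a ribbed cap 37 mm in diameter over its top 19 mm; stands loose on the bench. Origin at the centre of its underside, z up its axis. A bigger bottle of the same form stands nearby and changes places with it
- bottle_big: the big closed reagent bottle, 60 mm in diameter, 123 mm tall, a bystander. Origin at the centre of its underside
- timer_a: small white bench timer, 62 x 62 x 18 mm, lying loose, a bystander. Origin at the centre of its underside
- beaker_b: small glass beaker, 43 mm in diameter, 50 mm tall, loose, a bystander. Origin at the centre of its underside
- tilt_rest: the foot of the tilting rest, fixed to the bench: grey plate 150 (x) x 190 (y) x 12 mm. Origin on the bench straight below the ring's centre when the board lies flat. Its +y axis points to the hinge end, -y to the free end with the lift bar, -x is the side with the scale arc (faces the robot, within 0.35 rad); the arc stands 71 mm to that side of the centre line and rises to 165 mm above the bench beside the ring, so open the fingers along y there
- hinge_line (a point): middle of the board's hinge line, 85 mm from the rest's origin along its +y and 55 mm above the bench; the hinge runs along the rest's x axis
- ring_seat (a point): centre of the seat in the ring on the white board (moves with the board), on the board's upper face, 85 mm from the hinge line and 59 mm above the bench when flat. The ring stands 38 mm high round it: bore 49 mm in diameter for 32 mm (2.5 mm play round the bottle), flaring to a mouth of 59 mm at the rim (67 mm outside), which guides the bottle in. Its z axis is the board's normal, its -y axis points along the board to the lift bar
- lift_bar (a point): middle of the lift bar at the board's free end: round steel bar 12 mm in diameter, parallel to the hinge, 225 mm from the hinge line, 55 mm above the bench when flat. It hangs between two flat side arms whose inner faces are 85 mm apart; 49 mm of open space lies between bar and board end, and nothing lies beyond the bar, so fingers can straddle it from above; it can turn in the fingers as the board rises. Board mass 0.4 kg, bottle 0.15 to 0.31 kg: about 3 N lifts it
- needle_tip (a point): tip of the thin black needle on the board's edge, on the scale side, 126 mm from the hinge line, in the plane of the hinge line. It moves with the board
- mark_tip (a point): inner tip of the set mark, 128 mm from the hinge line: a dark steel clamp 12 x 28 x 9 mm with a short pointed nose and a round screw head, on the aluminium scale arc (140 mm radius about the hinge, ticks every 5 degrees). It keeps its place by friction; the needle passes inside it without touching
- tilt_board (a joint): angle of the board, rad: 0 = flat (start, resting), grows as the lift bar rises, end stop at 0.95. Low friction, falls back to 0 when released
- set_mark (a joint): angle of the set mark on the same scale, rad: the board angle at which needle and mark point at each other; 0.28 to 0.62

How it is judged:
By the outcome, as a careful person would: the job done as asked, in the order asked, and still so for the second after the job is handed in, while the arm keeps its last pose, push and grip.
It also fails if it takes over 51 s, if anything falls off the work surface, if the arm or the gripper's body presses on something with over 40 N, if the wrist force passes 120 N, or if a joint passes its speed limit or range.

## Working session

There is one attempt and no reset: what is moved stays moved. The work goes in short steps, Python scripts to look and compute and a tool call to move; the robot and the scene stay as the last step left them, time stands still between calls to the robot, and variables do not carry over. Pictures are saved under pics/ and viewed, at most 10 in all, crops included, and the job is handed in when it is done.

Besides the shell and the picture viewer there is one more tool, called after "Call:" by a JSON object that holds its "name" and its "arguments", one argument or row to a line. servo_tool: Moves the arm, as the interface text tells. Its arguments: {"type":"object","properties":{"rows":{"type":"array","items":{"type":"number"}},"newtons":{"type":"number"}},"required":["rows"]}

```bash
mkdir -p pics; cat > h.py <<'E'
import numpy as np,cv2
from rig import robot
from scipy.spatial.transform import Rotation as R
np.set_printoptions(precision=4,suppress=True)
def save(p,n): cv2.imwrite('pics/'+n+'.png',p['pixels'][:,:,::-1])
def proj(p,X): return cv2.projectPoints(np.float64(X).reshape(-1,1,3),p['rvec'],p['tvec'],p['intrinsics'],None)[0].reshape(-1,2)
E
python3 - <<'E'
from h import *
o=robot.get_obs();print(o['time'],o['position'],o['tool_rot'],R.from_quat(o['tool_rot']).as_matrix(),o['grip_width'])
for c in ['top','scene']:
    p=robot.camera(c);save(p,c)
    for n in ['bottle_small','bottle_big','timer_a','beaker_b','tilt_rest','hinge_line','ring_seat','lift_bar','needle_tip','mark_tip']:
        print(c,n,[(np.array(d['at']),round(d['score'],2)) for d in robot.place_of(p,n)[:2]])
a=cv2.imread('pics/top.png');b=cv2.imread('pics/scene.png');print(robot.get_obs()['time'])
E
```

```text
0.0 [0.2278 0.5812 0.2216] [ 0.1858  0.9826 -0.001  -0.0004] [[-0.931   0.3651 -0.0011]
 [ 0.3651  0.931  -0.0018]
 [ 0.0004 -0.0021 -1.    ]] 0.08707573840407044
top bottle_small [(array([ 0.4443,  0.2089, -0.    ]), 0.81), (array([ 0.6001,  0.1498, -0.0008]), 0.29)]
top bottle_big [(array([0.4748, 0.3256, 0.001 ]), 0.62)]
top timer_a [(array([ 0.4623, -0.3762,  0.0023]), 0.69)]
top beaker_b [(array([ 0.6037,  0.1523, -0.0024]), 0.76)]
top tilt_rest [(array([ 0.5059, -0.1372, -0.0019]), 0.81)]
top hinge_line [(array([ 0.4825, -0.0526,  0.0547]), 0.88)]
top ring_seat [(array([ 0.508 , -0.1385,  0.0607]), 0.95)]
top lift_bar [(array([ 0.5529, -0.2748,  0.0559]), 0.9)]
top needle_tip [(array([ 0.4571, -0.1963,  0.0509]), 0.97), (array([ 0.4616, -0.3783,  0.0031]), 0.24)]
top mark_tip []
scene bottle_small [(array([0.4451, 0.2099, 0.0007]), 0.8)]
scene bottle_big [(array([0.4757, 0.3225, 0.0017]), 0.72)]
scene timer_a [(array([ 0.4598, -0.3729, -0.0018]), 0.62)]
scene beaker_b [(array([0.6031, 0.1481, 0.0009]), 0.55)]
scene tilt_rest [(array([ 0.5068, -0.1383, -0.0015]), 0.95), (array([ 0.4768,  0.3236, -0.0027]), 0.41)]
scene hinge_line [(array([ 0.4816, -0.0523,  0.0521]), 0.6)]
scene ring_seat [(array([ 0.5131, -0.1359,  0.0593]), 0.91)]
scene lift_bar [(array([ 0.5501, -0.2698,  0.0519]), 0.95)]
scene needle_tip [(array([ 0.4599, -0.1929,  0.0559]), 0.61)]
scene mark_tip [(array([ 0.4597, -0.374 , -0.0021]), 0.52), (array([ 0.4545, -0.1948,  0.0986]), 0.43)]
1.1
```

View pics/top.png

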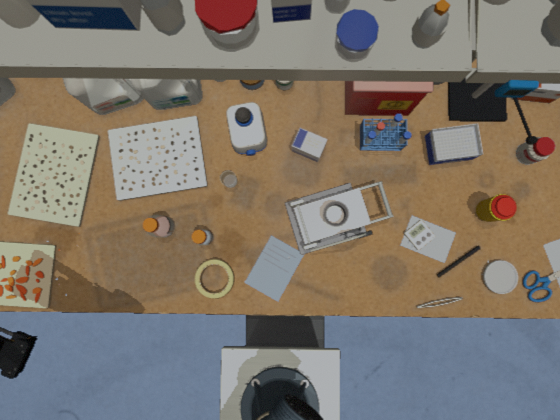

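View pics/scene.png

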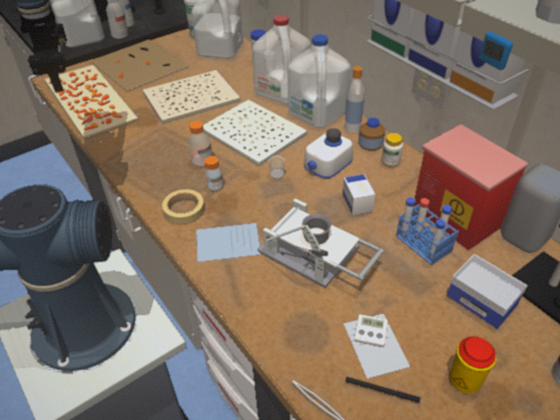

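The top view shows the small bottle's cap at (202,237), the big one at (158,226), the beaker at (229,181), and the rest at (340,215) with its lift bar at (377,200). The scene view agrees, so the network positions hold. Next I turn the tool so its fingers open along the rest's y axis.

Call:
{"name": "servo_tool", "arguments": {
  "rows": [-1,0,0,0,-6.5,-1,0,0,0,-6.5,-1,0,0,0,-6.5,-1,0,0,0,-6.5,-1,0,0,0,-6.5]
}}

```text
time: 1.52
position: [0.2282, 0.5818, 0.2226]
tool_rot: [-0.099, 0.995, 0.0, -0.0]
ft_force: [-0.7, 0.0, -0.2]
grip_width: 0.087
grip_force: 0.0
```

Call:
{"name": "servo_tool", "arguments": {
  "rows": [-1,0,0,0,-6.5,-1,0,0,0,0]
}}

```text
time: 1.68
position: [0.2282, 0.5818, 0.2226]
tool_rot: [-0.154, 0.988, -0.0, 0.0]
ft_force: [0.4, -0.3, 0.3]
grip_width: 0.087
grip_force: 0.0
```

```bash
cat >> h.py <<'E'
def go(t):
    o=robot.get_obs();M=R.from_quat(o['tool_rot']).as_matrix()
    print('t',o['time'],'pos',o['position'],'yaw_y',np.arctan2(-M[0,1],M[1,1]),'rows d',M.T@(np.array(t)-o['position'])*1000,'mm; q',o['q'],'F',o['ft_force'],'w',o['grip_width'],o['grip_force'])
E
python3 -c "
from h import *
go([.4447,.2094,.2])"
```

```text
t 1.6833 pos [0.2282 0.5818 0.2226] yaw_y 0.30878140684186767 rows d [ -93.0995 -420.5914   22.5722] mm; q [ 1.0185  0.5275  1.4327 -0.      1.1814 -0.8611] F [ 0.3971 -0.2521  0.2965] w 0.08699318986048127 0.0
```

Call:
{"name": "servo_tool", "arguments": {
  "rows": [-1,-0.008,-0.035,0,0,-1,-0.008,-0.035,0,0,-1,-0.008,-0.035,0,0,-1,-0.008,-0.035,0,0,-1,-0.008,-0.035,0,0]
}}

```text
time: 2.1
position: [0.3197, 0.4258, 0.2227]
tool_rot: [-0.152, 0.988, 0.0, 0.0]
ft_force: [-0.4, -0.1, -0.1]
grip_width: 0.0871
grip_force: 0.0
```

Call:
{"name": "servo_tool", "arguments": {
  "rows": [-1,-0.008,-0.035,0,0,-1,-0.008,-0.035,0,0,-1,-0.008,-0.035,0,0,-1,-0.008,-0.035,0,0,-1,-0.008,-0.035,0,0]
}}

```text
time: 2.52
position: [0.4109, 0.2709, 0.2228]
tool_rot: [-0.151, 0.988, 0.0, 0.0]
ft_force: [1.0, -0.8, -0.8]
grip_width: 0.087
grip_force: 0.0
```

Call:
{"name": "servo_tool", "arguments": {
  "rows": [-1,-0.008,-0.035,0,0,-1,-0.005,-0.035,0.02,0,-1,0,0,0.02,0,-1,0,0,0.0,0]
}}

```text
time: 2.85
position: [0.4426, 0.2072, 0.1801]
tool_rot: [-0.149, 0.989, -0.0, -0.003]
ft_force: [0.1, -0.8, -0.4]
grip_width: 0.0869
grip_force: 0.0
```

```bash
python3 -c "
from h import *
go([.4447,.2094,.041])
p=robot.camera('wrist');save(p,'w1')
for n in ['bottle_small','bottle_big']: print(n,robot.place_of(p,n)[:2])
p=robot.camera('top');save(p,'t2')
for n in ['bottle_small','bottle_big']: print(n,robot.place_of(p,n)[:2])
"
```

```text
t 2.85 pos [0.4426 0.2072 0.1801] yaw_y 0.29962113954117714 rows d [ -3.4358   1.3811 139.0355] mm; q [ 0.2087  0.4109  1.8093  0.0001  0.9274 -1.6618] F [ 0.0673 -0.7965 -0.401 ] w 0.08686045796447214 0.0
bottle_small [{'at': [0.6033, 0.1493, 0.0031], 'score': 0.75}]
bottle_big [{'at': [0.4782, 0.3257, 0.0008], 'score': 0.95}]
bottle_small []
bottle_big []
```

View pics/w1.png

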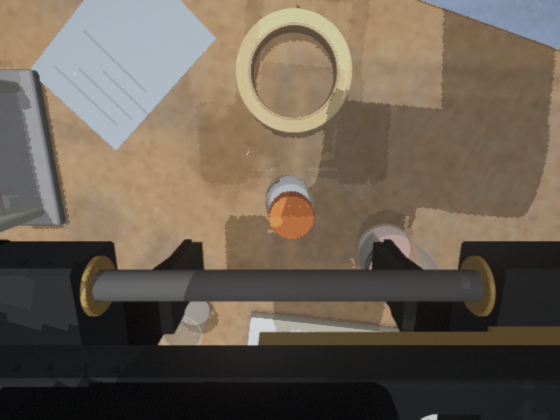

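The wrist picture shows the small bottle's orange cap at (291,216), midway between the fingertips at (195,245) and (380,245). The big bottle is at (390,250). I check the cap position by projection.

```bash
python3 -c "
from h import *
o=robot.get_obs();p=robot.camera('wrist');T=np.eye(4);T[:3,:3]=R.from_quat(o['tool_rot']).as_matrix();T[:3,3]=o['position']
C=np.linalg.inv(T@p['mount']);K=p['intrinsics']
for X in [[.4447,.2094,.088],[.4757,.3245,.123]]:
  c=C@np.append(X,1);print((K@c[:3]/c[2])[:2])
# inverse: pixel (291,216) at z=.088
r=np.linalg.inv(C)[:3,:3]@np.linalg.inv(K)@[291.5,215.5,1];c0=np.linalg.inv(C)[:3,3];print(c0+r*(.088-c0[2])/r[2])
"
```

```text
[285.7969 211.3993]
[421.1278 307.7562]
[0.4466 0.2147 0.088 ]
```

Call:
{"name": "servo_tool", "arguments": {
  "rows": [-1,-0.005,0.0035,0.03,0,-1,0,0,0.03,0,-1,0,0,0.03,0,-1,0,0,0.03,0,-1,0,0,0.019,0],
  "newtons": 15
}}

```text
time: 3.62
position: [0.4467, 0.215, 0.0419]
tool_rot: [-0.153, 0.988, -0.0, -0.001]
ft_force: [0.1, -0.1, 1.0]
grip_width: 0.0874
grip_force: 0.0
```

Call:
{"name": "servo_tool", "arguments": {
  "rows": [-1,0,0,0,0,0.2,0,0,0,0,1,0,0,0,0,1,0,0,0,0,1,0,0,0,0]
}}

```text
time: 4.03
position: [0.4485, 0.2148, 0.0451]
tool_rot: [-0.153, 0.988, 0.0, 0.002]
ft_force: [-0.8, 0.6, 0.7]
grip_width: 0.068
grip_force: 0.0
```

Call:
{"name": "servo_tool", "arguments": {
  "rows": [1,0,0,0,0,1,0,0,0,0,1,0,0,0,0,1,0,0,0,0]
}}

```text
time: 4.37
position: [0.4477, 0.2142, 0.0439]
tool_rot: [-0.153, 0.988, -0.0, 0.0]
ft_force: [0.8, -2.0, 1.3]
grip_width: 0.0431
grip_force: 14.8
```

Call:
{"name": "servo_tool", "arguments": {
  "rows": [1,0,0,-0.02,0,1,0,0,-0.035,0,1,0,0,-0.04,0,1,0,0,-0.04,0,1,0,0,0,0]
}}

```text
time: 4.78
position: [0.4518, 0.2156, 0.1849]
tool_rot: [-0.153, 0.988, 0.001, 0.007]
ft_force: [1.8, 0.4, -2.3]
grip_width: 0.0428
grip_force: 14.7
```

```bash
python3 -c "
from h import *
go([.509,-.138,.18])
o=robot.get_obs();p=robot.camera('wrist');save(p,'w2')
p=robot.camera('top');print([robot.place_of(p,n)[:1] for n in ['bottle_small','ring_seat','lift_bar','hinge_line','mark_tip','needle_tip']])
p=robot.camera('scene');print([robot.place_of(p,n)[:1] for n in ['bottle_small','ring_seat','lift_bar','hinge_line','mark_tip','needle_tip']])
"
```

```text
t 4.7833 pos [0.4518 0.2156 0.1849] yaw_y 0.30709244287695614 rows d [  52.4192 -354.3712    4.5637] mm; q [ 0.2216  0.4104  1.7905  0.0003  0.9266 -1.6565] F [ 1.7794  0.4151 -2.3053] w 0.04277790301575163 14.72025565453805
[[], [{'at': [0.5082, -0.1371, 0.0592], 'score': 0.86}], [{'at': [0.5514, -0.2718, 0.0568], 'score': 0.83}], [{'at': [0.4808, -0.0542, 0.0561], 'score': 0.67}], [{'at': [0.4555, -0.1968, 0.1005], 'score': 0.39}], [{'at': [0.4607, -0.1972, 0.0514], 'score': 0.9}]]
[[{'at': [0.4467, 0.2114, 0.1328], 'score': 0.92}], [{'at': [0.5141, -0.1368, 0.0598], 'score': 0.71}], [{'at': [0.5491, -0.27, 0.0553], 'score': 0.69}], [{'at': [0.4823, -0.0537, 0.0532], 'score': 0.7}], [{'at': [0.4507, -0.1963, 0.0985], 'score': 0.4}], [{'at': [0.4587, -0.1952, 0.0557], 'score': 0.58}]]
```

View pics/w2.png

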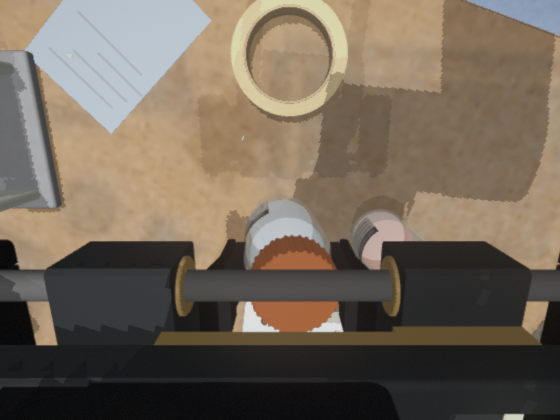

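The bottle is held: the cap sits between the pads at about (294,287) and the bottle hangs straight. Now I carry it over the ring.

Call:
{"name": "servo_tool", "arguments": {
  "rows": [1,0.006,-0.036,0,0,1,0.006,-0.036,0,0,1,0.006,-0.036,0,0,1,0.006,-0.036,0,0,1,0.006,-0.036,0,0]
}}

```text
time: 5.95
position: [0.4733, 0.0322, 0.1787]
tool_rot: [-0.153, 0.988, -0.0, 0.0]
ft_force: [0.1, -0.9, -2.7]
grip_width: 0.0429
grip_force: 14.8
```

Call:
{"name": "servo_tool", "arguments": {
  "rows": [1,0.006,-0.036,0,0,1,0.006,-0.036,0,0,1,0.005,-0.036,0,0,1,0.003,-0.036,0,0,1,0,-0.03,0,0]
}}

```text
time: 6.37
position: [0.5067, -0.141, 0.1787]
tool_rot: [-0.152, 0.988, -0.0, 0.0]
ft_force: [1.0, 1.1, -2.2]
grip_width: 0.0425
grip_force: 14.8
```

Call:
{"name": "servo_tool", "arguments": {
  "rows": [1,0,0,0,0,1,0,0,0,0,1,0,0,0,0]
}}

```text
time: 6.62
position: [0.5059, -0.1376, 0.1782]
tool_rot: [-0.153, 0.988, 0.001, -0.001]
ft_force: [-0.4, -0.5, -2.7]
grip_width: 0.0427
grip_force: 14.8
```

```bash
python3 -c "
from h import *
go([.509,-.137,.185])
o=robot.get_obs();p=robot.camera('wrist');save(p,'w3')
T=np.eye(4);T[:3,:3]=R.from_quat(o['tool_rot']).as_matrix();T[:3,3]=o['position']
C=np.linalg.inv(T@p['mount']);K=p['intrinsics']
c=C@np.append(o['position']+[0,0,.044],1);print('axis top',(K@c[:3]/c[2])[:2],'px/m',K[0,0]/c[2])
print([(n,robot.place_of(p,n)[:1]) for n in ['ring_seat','bottle_small','lift_bar','mark_tip','needle_tip']])
p=robot.camera('top');save(p,'t3');print([robot.place_of(p,n)[:1] for n in ['bottle_small','lift_bar','hinge_line']])
p=robot.camera('scene');save(p,'s3');print([robot.place_of(p,n)[:1] for n in ['bottle_small','ring_seat']])
a=cv2.imread('pics/w3.png')
b=cv2.resize(cv2.imread('pics/s3.png')[170:300,230:400],None,fx=3,fy=3)
cv2.imwrite('pics/w3s.png',np.hstack([cv2.resize(a,(400,300)),cv2.resize(b,(400,300))]))
"
```

```text
t 6.6167 pos [ 0.5059 -0.1376  0.1782] yaw_y 0.30624166443237655 rows d [-3.1684 -0.3733 -6.7854] mm; q [-0.4792  0.4548  1.7293  0.0005  0.9596 -2.3565] F [-0.4475 -0.4977 -2.6948] w 0.042698562022785734 14.794522403972223
axis top [288.0528 304.6998] px/m 2546.309748255024
[('ring_seat', [{'at': [0.5071, -0.1364, 0.0586], 'score': 0.65}]), ('bottle_small', []), ('lift_bar', [{'at': [0.553, -0.2705, 0.0515], 'score': 0.73}]), ('mark_tip', [{'at': [0.4534, -0.1974, 0.0966], 'score': 0.91}]), ('needle_tip', [{'at': [0.4606, -0.1933, 0.0546], 'score': 0.75}])]
[[], [{'at': [0.506, -0.1368, 0.0011], 'score': 0.47}], [{'at': [0.4819, -0.0531, 0.0556], 'score': 0.84}]]
[[{'at': [0.5076, -0.1417, 0.1377], 'score': 0.7}], [{'at': [0.515, -0.1363, 0.0576], 'score': 0.91}]]
```

View pics/w3s.png

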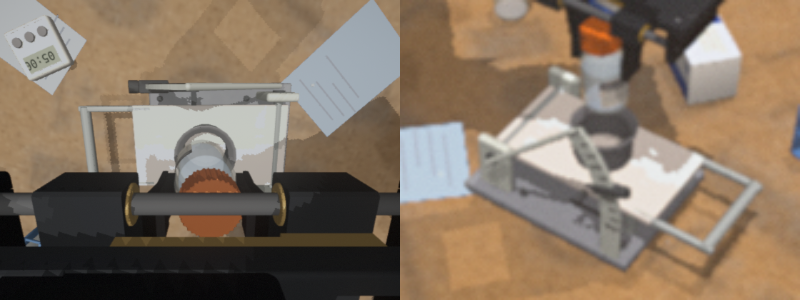

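The left half (wrist view) shows the ring below and slightly ahead of the bottle. The scene view on the right has the bottle just above the ring mouth. The bottle seems to sit a few mm to the robot's side of the ring, so I'll shift 5 mm and check with overlays.

Call:
{"name": "servo_tool", "arguments": {
  "rows": [1,-0.005,0.001,0.01,0,1,0,0,0.01,0,1,0,0,0,0,1,0,0,0,0]
}}

```text
time: 7.6
position: [0.5103, -0.1352, 0.1572]
tool_rot: [-0.153, 0.988, 0.001, -0.001]
ft_force: [0.3, -0.0, -2.2]
grip_width: 0.043
grip_force: 14.8
```

```bash
python3 -c "
from h import *
go([.509,-.137,.103])
o=robot.get_obs();p=robot.camera('wrist');print(robot.place_of(p,'ring_seat')[:1])
T=np.eye(4);T[:3,:3]=R.from_quat(o['tool_rot']).as_matrix();T[:3,3]=o['position']
C=np.linalg.inv(T@p['mount']);p['rvec']=cv2.Rodrigues(C[:3,:3])[0];p['tvec']=C[:3,3]
s=robot.camera('scene');print([robot.place_of(s,n)[:1] for n in ['bottle_small','ring_seat']])
th=np.linspace(0,6.283,60)
def ring(c,r): return np.c_[c[0]+r*np.cos(th),c[1]+r*np.sin(th),0*th+c[2]]
P=o['position']
out=[]
for q,(x0,y0,w,h) in [(p,(200,150,200,200)),(s,(265,160,100,100))]:
  f=400/w
  a=cv2.resize(q['pixels'][y0:y0+h,x0:x0+w,::-1],(400,400),interpolation=cv2.INTER_CUBIC)
  for c,r,col in [((.509,-.137,.097),.0335,(0,255,0)),((.509,-.137,.097),.0295,(0,255,0)),((P[0],P[1],P[2]-.044),.022,(255,0,0)),((P[0],P[1],P[2]+.044),.0185,(255,0,255))]:
    pts=((proj(q,ring(c,r))-[x0,y0])*f).astype(int)
    cv2.polylines(a,[pts.reshape(-1,1,2)],True,col,1)
  out.append(a)
cv2.imwrite('pics/o4.png',np.hstack(out))
"
```

```text
t 7.6 pos [ 0.5103 -0.1352  0.1572] yaw_y 0.3070290783026634 rows d [ 1.634  -1.4453 54.1859] mm; q [-0.4708  0.4911  1.7388 -0.0001  0.915  -2.3486] F [ 0.3128 -0.0286 -2.2215] w 0.042999356859425436 14.79510864824988
[{'at': [0.5095, -0.1356, 0.0567], 'score': 0.76}]
[[{'at': [0.5113, -0.138, 0.1176], 'score': 0.96}], [{'at': [0.5118, -0.1382, 0.0607], 'score': 0.95}]]
```

View pics/o4.png

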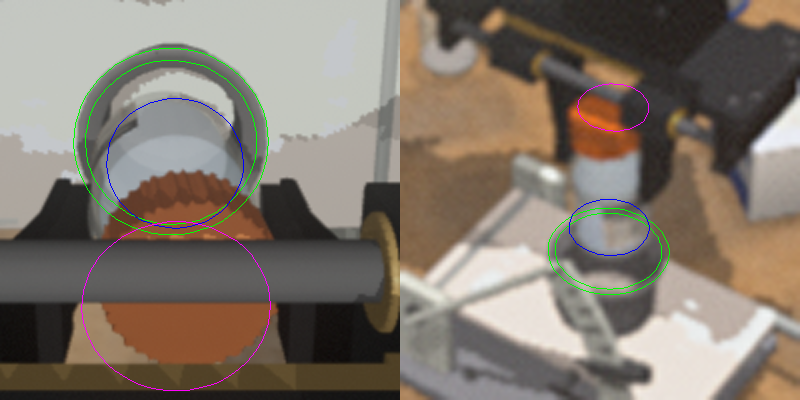

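The green ring overlay fits the ring. The real cap sits about 4–5 mm to the robot's side of the tool axis (magenta) in both views, so I shift 3 mm more and descend in stages.

Call:
{"name": "servo_tool", "arguments": {
  "rows": [1,-0.003,0,0.004,0,1,0,0,0.01,0,1,0,0,0.01,0,1,0,0,0,0]
}}

```text
time: 8.18
position: [0.5123, -0.134, 0.1322]
tool_rot: [-0.153, 0.988, 0.001, -0.002]
ft_force: [-0.4, 0.5, -2.6]
grip_width: 0.0425
grip_force: 14.8
```

Call:
{"name": "servo_tool", "arguments": {
  "rows": [1,0,0,0.008,0,1,0,0,0.008,0,1,0,0,0.006,0,1,0,0,0,0]
}}

```text
time: 8.52
position: [0.5131, -0.1344, 0.1109]
tool_rot: [-0.153, 0.988, 0.001, -0.001]
ft_force: [-2.4, 0.6, -3.4]
grip_width: 0.0429
grip_force: 14.8
```

Call:
{"name": "servo_tool", "arguments": {
  "rows": [1,0,0,0.003,0,1,0,0,0.003,0,1,0,0,0,0]
}}

```text
time: 8.77
position: [0.5134, -0.1344, 0.106]
tool_rot: [-0.153, 0.988, 0.001, -0.001]
ft_force: [-1.8, 1.1, -3.2]
grip_width: 0.0426
grip_force: 14.7
```

```bash
python3 -c "
from h import *
go([.509,-.137,.103])
s=robot.camera('scene');print([robot.place_of(s,n)[:1] for n in ['bottle_small','ring_seat']])
a=cv2.resize(s['pixels'][160:300,230:400,::-1],None,fx=4,fy=4,interpolation=cv2.INTER_CUBIC);cv2.imwrite('pics/s5.png',a)
"
```

```text
t 8.7667 pos [ 0.5134 -0.1344  0.106 ] yaw_y 0.30684955402997305 rows d [ 4.9366 -1.1416  3.0026] mm; q [-0.4669  0.5757  1.772   0.0001  0.7956 -2.3446] F [-1.8309  1.1332 -3.2432] w 0.04261717935766502 14.733744546538219
[[{'at': [0.5117, -0.1406, 0.0609], 'score': 0.92}], [{'at': [0.5111, -0.1363, 0.058], 'score': 0.78}]]
```

Call:
{"name": "servo_tool", "arguments": {
  "rows": [1,0,0,0.002,0,1,0,0,0,0,0.3,0,0,0,0,0.1,0,0,0,0,-0.2,0,0,0,0]
}}

```text
time: 9.33
position: [0.5151, -0.1354, 0.1049]
tool_rot: [-0.153, 0.988, -0.001, 0.001]
ft_force: [-0.1, -0.5, 1.3]
grip_width: 0.0448
grip_force: 0.0
```

Call:
{"name": "servo_tool", "arguments": {
  "rows": [-0.5,0,0,0,0,-1,0,0,0,0,-1,0,0,0,0,-1,0,0,0,0,-1,0,0,0,0]
}}

```text
time: 9.75
position: [0.5146, -0.1352, 0.1048]
tool_rot: [-0.153, 0.988, -0.0, 0.001]
ft_force: [-0.3, 0.7, -0.4]
grip_width: 0.0749
grip_force: 0.0
```

Call:
{"name": "servo_tool", "arguments": {
  "rows": [-1,0,0,-0.02,0,-1,0,0,-0.03,0,-1,0,0,-0.03,0,-1,0,0,-0.02,0,-1,0,0,0,0]
}}

```text
time: 10.17
position: [0.517, -0.1362, 0.2091]
tool_rot: [-0.153, 0.988, -0.003, 0.004]
ft_force: [1.6, -0.4, 0.1]
grip_width: 0.0867
grip_force: 0.0
```

```bash
python3 -c "
from h import *
go([.5515,-.2715,.2])
o=robot.get_obs()
for c in ['wrist','top','scene']:
  s=robot.camera(c);print(c,[(n,robot.place_of(s,n)[:1]) for n in ['bottle_small','ring_seat','lift_bar','mark_tip','needle_tip']])
a=cv2.resize(s['pixels'][160:300,230:400,::-1],None,fx=4,fy=4,interpolation=cv2.INTER_CUBIC);cv2.imwrite('pics/s5.png',a)
"
```

```text
t 10.1667 pos [ 0.517  -0.1362  0.2091] yaw_y 0.30712785471429715 rows d [   8.1303 -139.2947   10.0645] mm; q [-0.4667  0.4199  1.6813 -0.0001  1.03   -2.3446] F [ 1.6111 -0.4457  0.1397] w 0.08672871704564539 0.0
wrist [('bottle_small', [{'at': [0.5115, -0.1325, 0.0612], 'score': 0.61}]), ('ring_seat', []), ('lift_bar', [{'at': [0.5534, -0.2706, 0.0551], 'score': 0.86}]), ('mark_tip', [{'at': [0.4554, -0.1962, 0.0971], 'score': 0.94}]), ('needle_tip', [{'at': [0.4565, -0.199, 0.0547], 'score': 0.88}])]
top [('bottle_small', [{'at': [0.6027, 0.1508, -0.0017], 'score': 0.52}]), ('ring_seat', [{'at': [0.5043, -0.1408, 0.0601], 'score': 0.66}]), ('lift_bar', [{'at': [0.5078, -0.1363, -0.0018], 'score': 0.49}]), ('mark_tip', [{'at': [0.5113, -0.1377, 0.0589], 'score': 0.63}]), ('needle_tip', [{'at': [0.4587, -0.1998, 0.0497], 'score': 0.96}])]
scene [('bottle_small', [{'at': [0.5115, -0.1412, 0.0582], 'score': 0.66}]), ('ring_seat', [{'at': [0.513, -0.1347, 0.0585], 'score': 0.96}]), ('lift_bar', [{'at': [0.5522, -0.269, 0.0556], 'score': 0.96}]), ('mark_tip', [{'at': [0.4524, -0.1951, 0.0958], 'score': 0.54}]), ('needle_tip', [{'at': [0.4592, -0.1935, 0.0553], 'score': 0.97}])]
```

View pics/s5.png

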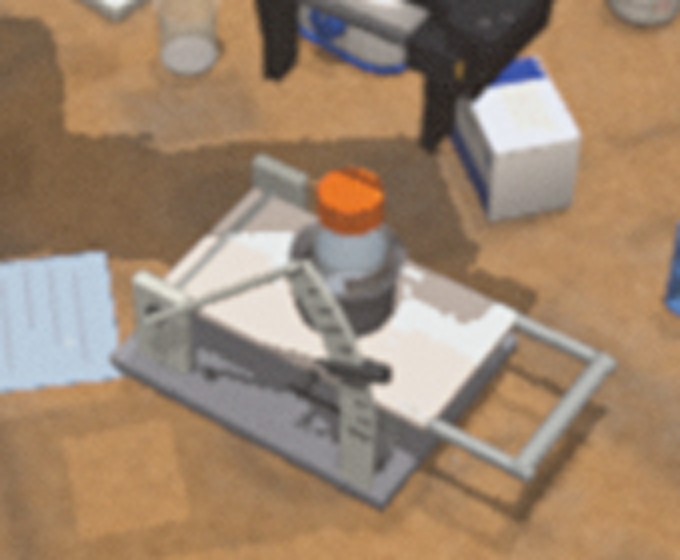

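The bottle stands seated and upright in the ring: the cap is at (350,200) in the crop, and its base height reads 0.058–0.061. The mark is on the arc at (350,370). Next is the lift bar, with the fingers half closed so they fit the 49 mm gap.

Call:
{"name": "servo_tool", "arguments": {
  "rows": [-0.15,0.002,-0.035,0,0,-0.15,0.002,-0.035,0,0,-0.15,0.002,-0.035,0,0,-0.15,0.002,-0.034,0,0,-0.15,0,0,0,0]
}}

```text
time: 11.48
position: [0.5507, -0.2771, 0.205]
tool_rot: [-0.151, 0.989, -0.003, 0.002]
ft_force: [0.1, 0.1, -0.1]
grip_width: 0.0615
grip_force: 0.0
```

Call:
{"name": "servo_tool", "arguments": {
  "rows": [-0.15,0,0,0.03,0,-0.15,0,0,0.03,0,-0.15,0,0,0,0,-0.15,0,0,0,0]
}}

```text
time: 11.82
position: [0.5471, -0.2686, 0.1432]
tool_rot: [-0.153, 0.988, 0.002, -0.002]
ft_force: [-0.7, -0.0, 0.6]
grip_width: 0.0507
grip_force: 0.0
```

```bash
python3 -c "
from h import *
go([.5515,-.2705,.036])
p=robot.camera('wrist');save(p,'w6');o=robot.get_obs()
print([(n,robot.place_of(p,n)[:1]) for n in ['lift_bar','mark_tip','needle_tip','bottle_small','hinge_line']])
T=np.eye(4);T[:3,:3]=R.from_quat(o['tool_rot']).as_matrix();T[:3,3]=o['position']
C=np.linalg.inv(T@p['mount']);p['rvec']=cv2.Rodrigues(C[:3,:3])[0];p['tvec']=C[:3,3]
a=cv2.imread('pics/w6.png')
x=np.array([.953,.302,0])
P=o['position'].copy();P[2]=.055
for q in proj(p,[P-x*.0425,P,P+x*.0425]): cv2.circle(a,tuple(int(v) for v in q),3,(255,0,255),-1)
cv2.imwrite('pics/w6o.png',a)
"
```

```text
t 11.8167 pos [ 0.5471 -0.2686  0.1432] yaw_y 0.3069043467154532 rows d [ -3.9217  -3.5602 107.1283] mm; q [-0.6395  0.6052  1.542   0.      0.9992 -2.5173] F [-0.6805 -0.007   0.62  ] w 0.05066667355342008 0.0
[('lift_bar', [{'at': [0.5518, -0.2726, 0.0543], 'score': 0.62}]), ('mark_tip', [{'at': [0.4556, -0.1995, 0.1003], 'score': 0.65}]), ('needle_tip', []), ('bottle_small', [{'at': [0.5106, -0.1354, 0.0593], 'score': 0.59}]), ('hinge_line', [])]
```

View pics/w6o.png

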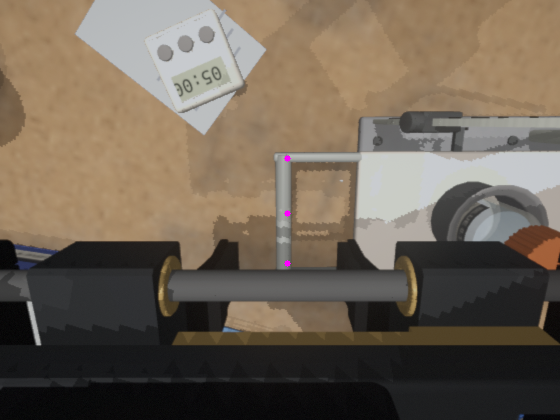

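The bar runs from (283,155) to (283,268), with its projected middle at (287,213). The fingers straddle it with about a 3 mm offset. I descend with that correction.

Call:
{"name": "servo_tool", "arguments": {
  "rows": [-0.15,-0.001,-0.003,0.025,0,-0.15,0,0,0.03,0,-0.15,0,0,0.03,0,-0.15,0,0,0.02,0,-0.15,0,0,0.002,0],
  "newtons": 20
}}

```text
time: 12.53
position: [0.5482, -0.2708, 0.0345]
tool_rot: [-0.153, 0.988, 0.002, -0.002]
ft_force: [-0.5, 0.5, -0.3]
grip_width: 0.05
grip_force: 0.0
```

Call:
{"name": "servo_tool", "arguments": {
  "rows": [-0.15,0,0,0,0,0.3,0,0,0,0,1,0,0,0,0,1,0,0,0,0,1,0,0,0,0]
}}

```text
time: 12.95
position: [0.5511, -0.2729, 0.0391]
tool_rot: [-0.153, 0.988, -0.001, 0.001]
ft_force: [0.1, -0.1, -0.3]
grip_width: 0.0312
grip_force: 0.0
```

Call:
{"name": "servo_tool", "arguments": {
  "rows": [1,0,0,0,0,1,0,0,0,0,1,0,0,0,0]
}}

```text
time: 13.2
position: [0.5497, -0.2708, 0.0378]
tool_rot: [-0.152, 0.988, 0.002, -0.0]
ft_force: [0.3, 5.8, 6.0]
grip_width: 0.0114
grip_force: 16.6
```

Call:
{"name": "servo_tool", "arguments": {
  "rows": [1,0,0.0001,-0.0063,0,1,0,0.0003,-0.0063,0,1,0,0.0004,-0.0063,0,1,0,0.0006,-0.0063,0,1,0,0.0008,-0.0062,0]
}}

```text
time: 13.62
position: [0.549, -0.2689, 0.0691]
tool_rot: [-0.153, 0.988, 0.001, -0.001]
ft_force: [1.4, 5.3, -4.4]
grip_width: 0.0109
grip_force: 20.0
```

Call:
{"name": "servo_tool", "arguments": {
  "rows": [1,0,0.001,-0.0062,0,1,0,0.0011,-0.0062,0,1,0,0.0013,-0.0061,0,1,0,0.0015,-0.0061,0,1,0,0.0016,-0.006,0]
}}

```text
time: 14.03
position: [0.5472, -0.2629, 0.0999]
tool_rot: [-0.153, 0.988, 0.001, -0.0]
ft_force: [1.4, 4.4, -3.4]
grip_width: 0.0114
grip_force: 20.0
```

Call:
{"name": "servo_tool", "arguments": {
  "rows": [1,0,0,0,0,1,0,0,0,0,1,0,0,0,0]
}}

```text
time: 14.28
position: [0.5472, -0.263, 0.0998]
tool_rot: [-0.153, 0.988, 0.001, -0.0]
ft_force: [1.2, 5.1, -4.4]
grip_width: 0.0114
grip_force: 20.0
```

```bash
python3 -c "
from h import *
go([.5515,-.2705,.1])
for c in ['wrist','top','scene','scene']:
  s=robot.camera(c);print(c,[(n,[(np.array(d['at']),round(d['score'],2)) for d in robot.place_of(s,n)[:1]]) for n in ['mark_tip','needle_tip','lift_bar','bottle_small']])
  if c=='wrist': w=s
a=cv2.resize(s['pixels'][200:300,265:365,::-1],(400,400),interpolation=cv2.INTER_CUBIC)
b=cv2.resize(w['pixels'][:,:,::-1],(400,300));b=np.vstack([b,np.zeros((100,400,3),np.uint8)])
cv2.imwrite('pics/s7.png',np.hstack([a,b]));save(w,'w7')
"
```

```text
t 14.2833 pos [ 0.5472 -0.263   0.0998] yaw_y 0.30691329356915253 rows d [-1.8599 -8.4766 -0.2282] mm; q [-0.6322  0.6618  1.5797  0.0009  0.9016 -2.5105] F [ 1.198   5.0738 -4.3558] w 0.011391078710873699 19.999862909317017
wrist [('mark_tip', [(array([ 0.453 , -0.1959,  0.0967]), 0.69)]), ('needle_tip', []), ('lift_bar', [(array([ 0.5515, -0.2658,  0.1143]), 0.55)]), ('bottle_small', [])]
top [('mark_tip', []), ('needle_tip', [(array([ 0.4579, -0.1935,  0.0847]), 0.68)]), ('lift_bar', []), ('bottle_small', [])]
scene [('mark_tip', [(array([ 0.4512, -0.194 ,  0.0976]), 0.43)]), ('needle_tip', [(array([ 0.4572, -0.1917,  0.0887]), 0.61)]), ('lift_bar', [(array([ 0.5478, -0.2602,  0.1158]), 0.9)]), ('bottle_small', [(array([ 0.5115, -0.1355,  0.0862]), 0.88)])]
scene [('mark_tip', [(array([ 0.4517, -0.1954,  0.0968]), 0.47)]), ('needle_tip', [(array([ 0.4593, -0.1887,  0.0894]), 0.92)]), ('lift_bar', [(array([ 0.5471, -0.2596,  0.114 ]), 0.76)]), ('bottle_small', [(array([ 0.5099, -0.136 ,  0.0855]), 0.61)])]
```

View pics/s7.png

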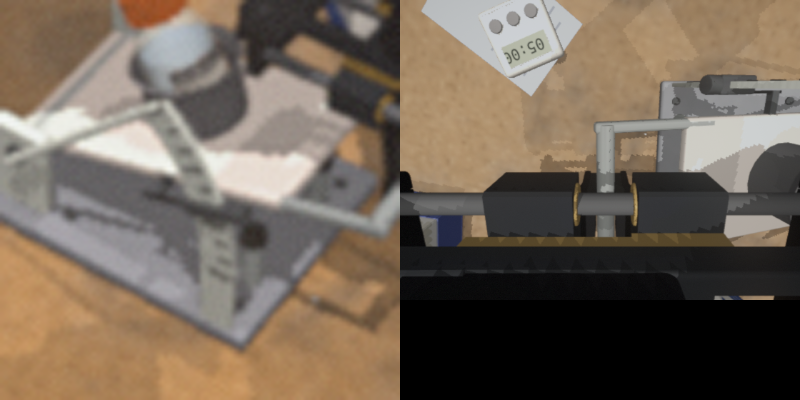

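In the scene crop the needle tip (about (150,188)) is still above-left of the mark's nose (about (205,205)). The heights read 0.089 for the needle and 0.097 for the mark, so the board has to go a bit higher.

Call:
{"name": "servo_tool", "arguments": {
  "rows": [1,0,0.0009,-0.003,0,1,0,0.0009,-0.003,0,1,0,0.001,-0.003,0,1,0,0.001,-0.0028,0,1,0,0,0,0]
}}

```text
time: 15.7
position: [0.5461, -0.2595, 0.1119]
tool_rot: [-0.153, 0.988, 0.001, -0.0]
ft_force: [1.2, 6.0, -4.5]
grip_width: 0.0109
grip_force: 20.0
```

```bash
cat > m.py <<'E'
from h import *
go([.5515,-.2705,.1])
acc={}
for c in ['scene']*8+['top']*4+['wrist']*4:
  s=robot.camera(c)
  for n in ['mark_tip','needle_tip','lift_bar','ring_seat','tilt_rest','hinge_line']:
    d=robot.place_of(s,n)
    if d and d[0]['score']>.3: acc.setdefault((c,n),[]).append(d[0]['at'])
  if c=='scene': last=s
for k,v in acc.items(): print(k,len(v),np.median(v,0),np.std(v,0))
cv2.imwrite('pics/scenelast.png',last['pixels'][:,:,::-1]);np.savez('cam.npz',K=last['intrinsics'],r=last['rvec'],t=last['tvec'])
E
python3 m.py
```

```text
t 15.7 pos [ 0.5461 -0.2595  0.1119] yaw_y 0.30700327044260833 rows d [ -1.8671 -12.1372  11.923 ] mm; q [-0.6285  0.6415  1.5793  0.0005  0.9219 -2.5066] F [ 1.1991  6.0018 -4.5095] w 0.010946958340088036 19.999512434005737
('scene', 'mark_tip') 8 [ 0.452  -0.1937  0.0984] [0.0011 0.0014 0.0015]
('scene', 'needle_tip') 8 [ 0.4565 -0.1889  0.0966] [0.0302 0.0231 0.0101]
('scene', 'lift_bar') 8 [ 0.5463 -0.2583  0.1258] [0.001  0.0012 0.001 ]
('scene', 'ring_seat') 8 [ 0.5114 -0.1304  0.0857] [0.0015 0.0016 0.0011]
('scene', 'tilt_rest') 7 [ 0.506  -0.14   -0.0016] [0.0015 0.0017 0.0019]
('scene', 'hinge_line') 8 [ 0.483  -0.0545  0.0525] [0.0012 0.0024 0.0012]
('top', 'needle_tip') 4 [ 0.4561 -0.1926  0.0903] [0.0013 0.0008 0.0012]
('top', 'ring_seat') 3 [ 0.5043 -0.1341  0.0847] [0.0024 0.0008 0.0009]
('top', 'tilt_rest') 4 [ 0.5062 -0.1381  0.0001] [0.0015 0.0014 0.002 ]
('top', 'lift_bar') 1 [ 0.508  -0.1326  0.0887] [0. 0. 0.]
('wrist', 'mark_tip') 4 [ 0.4535 -0.196   0.0971] [0.0011 0.0004 0.0016]
('wrist', 'needle_tip') 4 [ 0.4579 -0.1893  0.0962] [0.0006 0.001  0.0009]
('wrist', 'ring_seat') 4 [ 0.5052 -0.13    0.085 ] [0.0015 0.0018 0.0011]
('wrist', 'tilt_rest') 3 [ 0.5096 -0.1379 -0.0045] [0.0005 0.0014 0.0012]
('wrist', 'lift_bar') 3 [ 0.5473 -0.2601  0.126 ] [0.0016 0.0007 0.0011]
('wrist', 'hinge_line') 1 [ 0.4577 -0.1903  0.0968] [0. 0. 0.]
```

```bash
python3 - <<'E'
from h import *
o=robot.get_obs();fs=[];ws=[]
for i in range(6):
    w=robot.camera('wrist');ws.append(w['pixels'].astype(float));s=robot.camera('scene');fs.append(s['pixels'].astype(float))
T=np.eye(4);T[:3,:3]=R.from_quat(o['tool_rot']).as_matrix();T[:3,3]=o['position']
C=np.linalg.inv(T@w['mount']);w['rvec']=cv2.Rodrigues(C[:3,:3])[0];w['tvec']=C[:3,3]
ry=np.array([-.302,.953,0]);H=np.array([.5085,-.137,.055])+.085*ry-.071*np.array([.953,.302,0])
def pt(r,th): return H-r*np.cos(th)*ry+np.array([0,0,r*np.sin(th)])
out=[]
for q,im in [(w,np.mean(ws,0)),(s,np.mean(fs,0))]:
    P=proj(q,[pt(.128,t) for t in (.3,.34,.38)]+[pt(.1,.34),pt(.126,.34)]);print(P)
    h=25 if q is s else 40
    x0,y0=(P[1]-h).astype(int);x0=max(x0,0);y0=max(y0,0)
    a=cv2.resize(im[y0:y0+2*h,x0:x0+2*h,::-1].astype(np.uint8),(400,400),interpolation=cv2.INTER_CUBIC);print(x0,y0)
    out.append(a)
cv2.imwrite('pics/fin.png',np.hstack(out))
E
```

```text
[[462.8797 120.3986]
 [470.8965 120.4291]
 [479.6823 120.4603]
 [511.2594 120.3107]
 [473.9206 120.4202]]
430 80
[[313.3267 250.9177]
 [312.7374 249.0593]
 [312.0681 247.1749]
 [302.3735 246.7219]
 [311.9865 248.8899]]
287 224
```

View pics/fin.png

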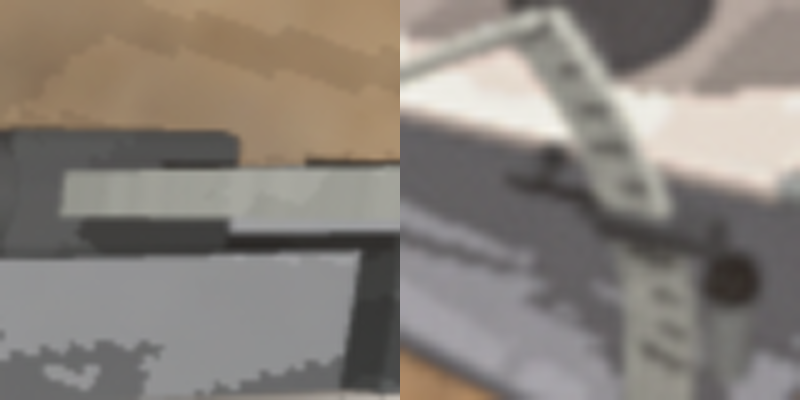

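In the scene half (right), the needle runs from (510,180) straight into the mark's nose near (600,212), and the clamp continues to its screw at (735,275). They look close to collinear, so I measure that numerically.

```bash
python3 - <<'E'
from h import *
fs=[]
for i in range(10): s=robot.camera('scene');fs.append(s['pixels'].astype(float))
g=np.mean(fs,0).mean(2);np.save('g.npy',g)
print('     ',*range(298,334));
for y in range(240,263): print(y,*g[y,298:334].astype(int))
ry=np.array([-.302,.953,0]);rx=np.array([.953,.302,0])
for xo in (.071,.06):
  H=np.array([.5085,-.137,.055])+.085*ry-xo*rx
  print(xo,proj(s,[H-r*np.cos(t)*ry+np.array([0,0,r*np.sin(t)]) for t in (.32,.34,.36) for r in (.1,.126,.128,.156)]))
m=robot.outline_of(s,'mark_tip')
if m: 
  ys,xs=np.where(m[0]['region']);print(m[0]['score'],len(xs),xs.mean(),ys.mean(),xs.min(),xs.max(),ys.min(),ys.max())
m=robot.outline_of(s,'set_mark')
if m: 
  ys,xs=np.where(m[0]['region']);print(m[0]['score'],len(xs),xs.mean(),ys.mean(),xs.min(),xs.max(),ys.min(),ys.max())
E
```

```text
298 299 300 301 302 303 304 305 306 307 308 309 310 311 312 313 314 315 316 317 318 319 320 321 322 323 324 325 326 327 328 329 330 331 332 333
240 161 173 185 194 201 213 225 231 233 222 184 152 146 145 140 141 150 176 211 228 227 221 217 216 217 218 216 217 217 217 217 217 217 217 216 217
241 120 126 135 147 156 167 173 171 175 183 173 155 138 128 124 121 128 156 190 215 220 218 217 217 217 217 217 216 217 217 217 217 217 217 217 217
242 98 100 106 113 116 119 111 96 98 119 144 147 130 113 105 103 106 133 174 203 216 219 218 218 218 218 217 217 218 216 216 217 217 217 216 217
243 96 97 97 98 96 93 80 65 62 80 112 130 134 128 125 123 119 130 162 191 210 215 216 217 219 219 219 218 218 217 216 216 218 217 217 217
244 98 97 96 97 93 90 81 67 64 77 94 112 131 138 140 143 138 139 154 177 188 184 188 202 211 216 219 219 220 220 220 221 221 219 217 216
245 99 96 89 87 89 85 78 69 76 89 96 103 122 136 143 146 142 140 145 162 173 162 153 164 176 184 191 199 209 215 218 220 220 221 219 213
246 99 94 81 72 73 70 65 67 77 90 94 98 114 135 145 143 133 124 124 143 166 158 130 123 132 143 152 161
[... 1980 characters left out ...]
 99 101 114 133 142 144 142 139 134 133 137 126 104 92 88 84 81 84 88 94 98 98
0.071 [[302.6173 247.4417]
 [312.2869 249.8072]
 [313.0421 249.992 ]
 [323.7889 252.621 ]
 [302.3735 246.7219]
 [311.9865 248.8899]
 [312.7374 249.0593]
 [323.4272 251.4702]
 [302.1147 245.9975]
 [311.6664 247.9663]
 [312.4127 248.1201]
 [323.0403 250.3107]]
0.06 [[305.4858 244.319 ]
 [315.1418 246.6275]
 [315.8959 246.8078]
 [326.6257 249.373 ]
 [305.246  243.6003]
 [314.8463 245.7117]
 [315.5961 245.8766]
 [326.2701 248.2241]
 [304.9911 242.8772]
 [314.5312 244.7897]
 [315.2765 244.9391]
 [325.8893 247.0666]]
0.64 64 319.234375 251.84375 312 326 249 254
0.46 79 319.0126582278481 252.0506329113924 310 327 249 255
```

Call:
{"name": "servo_tool", "arguments": {
  "rows": [1,0,0.0002,-0.0005,0,1,0,0.0001,-0.0004,0,1,0,0,0,0,1,0,0,0,0]
}}

```text
time: 22.83
position: [0.546, -0.2594, 0.1124]
tool_rot: [-0.153, 0.988, 0.001, -0.0]
ft_force: [1.0, 4.5, -4.2]
grip_width: 0.0112
grip_force: 20.0
```

```bash
python3 - <<'E'
from h import *
go([.5515,-.2705,.1])
ry=np.array([-.302,.953,0]);H=np.array([.4828,-.056,.055])
for c,N in [('scene',30),('wrist',25),('top',12)]:
  acc={}
  for i in range(N):
    s=robot.camera(c)
    for n in ['mark_tip','needle_tip','lift_bar']:
      for d in robot.place_of(s,n)[:1]:
        v=np.array(d['at'])-H;r=np.hypot(v@ry,v[2])
        if abs(v[2]-(.071 if n=='lift_bar' else .043))<.015 and v[:2]@v[:2]<.06: acc.setdefault(n,[]).append([v[2],-v@ry,np.arctan2(v[2],-v@ry),r])
  for n,a in acc.items(): a=np.array(a);print(c,n,len(a),np.median(a,0),a.std(0)/len(a)**.5)
E
```

```text
t 22.8333 pos [ 0.546  -0.2594  0.1124] yaw_y 0.30684566812771447 rows d [ -1.8752 -12.2965  12.3611] mm; q [-0.6284  0.6408  1.5793  0.0006  0.9228 -2.5064] F [ 0.9586  4.4901 -4.1713] w 0.011180051829397925 19.999510645866394
scene mark_tip 24 [0.0427 0.1239 0.3332 0.131 ] [0.0006 0.0018 0.0025 0.0019]
scene needle_tip 27 [0.0412 0.1171 0.3379 0.1239] [0.0003 0.0003 0.0029 0.0003]
scene lift_bar 29 [0.0722 0.2116 0.3275 0.224 ] [0.0003 0.0003 0.0012 0.0003]
wrist mark_tip 24 [0.0416 0.1252 0.3208 0.132 ] [0.0003 0.0003 0.0026 0.0003]
wrist needle_tip 24 [0.0414 0.1187 0.3342 0.1259] [0.0003 0.0003 0.0021 0.0003]
wrist lift_bar 25 [0.0725 0.2156 0.3231 0.2276] [0.0003 0.0003 0.0012 0.0003]
top needle_tip 11 [0.0371 0.1211 0.2959 0.1271] [0.0004 0.0003 0.003  0.0003]
top mark_tip 1 [0.04   0.1185 0.3256 0.125 ] [0. 0. 0. 0.]
```

Call:
{"name": "servo_tool", "arguments": {
  "rows": [1,0,-0.0002,0.0005,0,1,0,-0.0001,0.0005,0,1,0,0,0,0,1,0,0,0,0,1,0,0,0,0]
}}

```text
time: 36.65
position: [0.5461, -0.2597, 0.1113]
tool_rot: [-0.153, 0.988, 0.001, -0.0]
ft_force: [1.3, 4.2, -4.3]
grip_width: 0.0112
grip_force: 20.0
```

```bash
python3 - <<'E'
from h import *
go([.5515,-.2705,.1])
s=robot.camera('scene');print([(n,robot.place_of(s,n)[:1]) for n in ['bottle_small','ring_seat','timer_a','beaker_b','bottle_big']])
print(np.abs(robot.get_obs()['joint_velocities']).max())
print(robot.hand_in())
E
```

```text
t 36.65 pos [ 0.5461 -0.2597  0.1113] yaw_y 0.30679659859108777 rows d [ -1.8571 -11.9351  11.3054] mm; q [-0.6287  0.6426  1.5793  0.0006  0.9209 -2.5066] F [ 1.3044  4.2368 -4.2503] w 0.011161390061703982 19.999676942825317
[('bottle_small', [{'at': [0.5083, -0.1344, 0.0887], 'score': 0.84}]), ('ring_seat', [{'at': [0.5088, -0.1333, 0.084], 'score': 0.95}]), ('timer_a', [{'at': [0.4615, -0.3737, -0.0042], 'score': 0.96}]), ('beaker_b', [{'at': [0.5999, 0.1454, -0.0018], 'score': 0.54}]), ('bottle_big', [{'at': [0.4754, 0.3246, -0.0009], 'score': 0.9}])]
0.00241817780851928
the job is handed in; nothing more can be done
None
```

The job is handed in at about 37 s (no verdict was returned): the small bottle stands in the ring, and the arm is holding the board at rest at about 0.33 rad, with the needle at the set mark to within about 0.01–0.02 rad as far as the cameras can tell.

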